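# Set out the spare fuses by size on the fuse rail

### The arm

A 6-joint arm with a two-finger parallel gripper is mounted at the origin on the work surface. World frame = base frame: x ahead of the robot, y to its left, z up, the work surface at z = 0. Lengths are in m, angles in rad, forces in N, time in s.
With the tool pointing down it reaches from about 0.4 to 0.825 m from the base axis. Payload 7 kg.
Tool frame: the origin (TCP) lies midway between the tips of the shut fingers; the grasp point (between the pads) lies 19 mm behind it; z points along the fingers, y is the line along which they close (so a half turn about z gives the same grasp; the last joint's range is limited). The gripper opens to 88 mm and grips with 3 to 60 N. Pads are 19 mm wide; open, the fingers measure 130 mm over their backs; the gripper's body (78 mm by 193 mm) begins 47 mm behind the grasp point.
Start: joints at [-0.832, 0.359, 0.012, 0, -1.224, -0.288], TCP at [0.294, -0.608, 0.227] pointing down, gripper open.
Joint ranges: [-3.07, 3.07], [-1.43, 2.12], [-1.02, 1.25], [-3.03, 1.67], [-3.05, -0], [-3.03, 3.03]. Speed limits (rad/s): [2.39, 2.39, 3.01, 3.14, 3.14, 3.14].

### API

Orientations are given as [roll, pitch, yaw] about the fixed x, y, z axes, in that order (R = Rz(yaw) Ry(pitch) Rx(roll)).
In Python, from station import arm gives the robot as it stands.
- The arm moves only by the tool servo_tool, never from a script. Its argument "deltas" is a list of rows, each a list of 7 numbers: the closure, from -1 (fully open) to 1 (shut), then the shift along the tool's x, y, z in mm, then the turn, a rotation vector about the tool's x, y, z in degrees. In form: [[gripper, x, y, z, ax, ay, az], ...]. A call has 1 to 20 rows; each row shifts and turns the commanded pose from where the row before left it, along the tool's axes as they then stand; what a row does not reach is not made up. A row lasts 1/12 s, in which the tool goes at most 41.7 mm and 7.16 degrees, less where a joint would pass 70% of its speed; a pose out of reach is approached as far as the arm can. A call is refused whole if a number of a shift passes 41.7 or a number of a turn 7.16, either way. A call with a gripper value outside its range is refused whole. The fingers move at their own pace and stop on an object; "squeeze" is the grip in N (left out, the last holds). Time passes only in rows, so rows that do not move let the fingers close. It gives the time, the measured TCP pose, the force, the opening and the grip force at its end, in the units of the state.
- arm.get_state(): the state, without advancing time (a new reading comes with each control period).
- arm.grab_frame(name): name is "scene" or "top"; returns a dict with "color" (420x560x3 uint8, red, green, blue), "K" (3x3 intrinsics, pixels), "position" and "orientation" of the camera in the world. Camera axes: x right, y down, z forward; pixel columns grow to the right and rows downward; lengths in m; the calibration is good to about 2 mm. A picture is of the moment at which its call begins. There is no depth.
- arm.job_done(): hands the job in; it is judged then, once.
Trained networks look in a picture, given as the dict that the camera call returned (one of the last four; its "shot" number tells which), for a name from the list of things; names that differ only in an ending like _2 or _b are one class to them, and where a whole thing is asked for, a point or a joint stands for the part that bears it (a point fixed in the world has none). Each returns a list of dicts, best first, with "conf" (0 to 1); they miss things now and then, are a little off and sometimes report something else, mostly with a low value. They report only what shows in the picture. A call takes as long as a camera call. They do not tell look-alikes from the thing itself.
- arm.recognise(query, picture): "at" ([x, y, z] in m, in the coordinates of the camera as it stood for that picture, good to about 4 mm: the middle of the surface that is visible of it).
The state is a dict: "t": time; "q": joint angles; "qd": joint speeds; "joint_efforts": joint torques, N m; "eef_pos": TCP position; "ee_rot": TCP orientation; "force": force on the tool from outside, world axes, zero at the start; "moment": the same for the moment, N m; "width": finger opening in m; "gripper_force": force on a finger pad.
Only numpy, scipy, OpenCV 4.12 (cv2) and the standard library are available. Lean on these libraries where they do the work, as an engineer would, in place of code of your own. Each camera call takes 0.05 s, during which the arm holds its last target. There are 200 camera calls.

### The job

Put the locker's four loose ceramic fuse cartridges back on the spare-fuse rail in order of size: one standing upright in the middle of each cup, the largest in the cup next to the brass terminal clamp and so on down to the smallest in the cup at the other end. They are ceramic, so set them down rather than drop them and do not knock any over; leave the headphone earpiece where it lies.

Things in the scene. Friction and masses are not known exactly. Their poses are not given: they have to be found in the camera images.
- fuse_20: the smallest loose fuse cartridge: off-white ceramic barrel with brass end caps, a green indicator dot on its top and a thin green band round the middle; a plain cylinder 20 mm in diameter and 40 mm tall, standing upright on the shelf (z = 0) at the start. Origin: centre of its underside; z up along its axis
- fuse_28: the second smallest loose fuse cartridge: off-white ceramic barrel with brass end caps, a yellow indicator dot on its top and a thin yellow band round the middle; a plain cylinder 28 mm in diameter and 56 mm tall, standing upright on the shelf (z = 0) at the start. Origin: centre of its underside; z up along its axis
- fuse_36: the second largest loose fuse cartridge: off-white ceramic barrel with brass end caps, a blue indicator dot on its top and a thin blue band round the middle; a plain cylinder 36 mm in diameter and 72 mm tall, standing upright on the shelf (z = 0) at the start. Origin: centre of its underside; z up along its axis
- fuse_44: the largest loose fuse cartridge: off-white ceramic barrel with brass end caps, a red indicator dot on its top and a thin red band round the middle; a plain cylinder 44 mm in diameter and 88 mm tall, standing upright on the shelf (z = 0) at the start. Origin: centre of its underside; z up along its axis
- cup_a: one of four identical round dark-brown cups, green inside, fixed in a straight row about 85 mm apart on the metal rail (440 mm long); letters are shuffled along the row: tell its place by distance from the clamp. Outside 74 mm, inside 68 mm across, rim 10 mm and flat inner floor 6 mm above its origin. Origin: centre of underside, 7.5 mm above the shelf; x across the rail, y along it
- cup_b: one of four identical round dark-brown cups, green inside, fixed in a straight row about 85 mm apart on the metal rail (440 mm long); letters are shuffled along the row: tell its place by distance from the clamp. Outside 74 mm, inside 68 mm across, rim 10 mm and flat inner floor 6 mm above its origin. Origin: centre of underside, 7.5 mm above the shelf; x across the rail, y along it
- cup_c: one of four identical round dark-brown cups, green inside, fixed in a straight row about 85 mm apart on the metal rail (440 mm long); letters are shuffled along the row: tell its place by distance from the clamp. Outside 74 mm, inside 68 mm across, rim 10 mm and flat inner floor 6 mm above its origin. Origin: centre of underside, 7.5 mm above the shelf; x across the rail, y along it
- cup_d: one of four identical round dark-brown cups, green inside, fixed in a straight row about 85 mm apart on the metal rail (440 mm long); letters are shuffled along the row: tell its place by distance from the clamp. Outside 74 mm, inside 68 mm across, rim 10 mm and flat inner floor 6 mm above its origin. Origin: centre of underside, 7.5 mm above the shelf; x across the rail, y along it
- clamp: the brass terminal clamp on a dark foot, 46 mm across the rail, 34 mm along it, 49 mm tall, a round slotted screw head on top; fixed at one end of the rail, either one, about 68 mm beyond the middle of the end cup (the other rail end has only a low grey stop). Origin: centre of its underside, 7.5 mm above the shelf
- earpiece: the headphone earpiece lying loose among the fuses: dark bakelite disc 58 mm across, 22 mm tall, with holes in its face and a small steel lug at its edge (to 35 mm from the middle); a bystander that stays where it is. Origin: centre of its underside; z up
There are look-alikes about, which are no part of the job. What is shaped like the fuse_36 but green or pink is not meant.

How it is judged:
At the end, for the whole second after the job is handed in: One fuse stands upright (0.1 rad) on the floor of each cup, within 12 mm of its centre: the 44 mm fuse next to the brass clamp, then 36, 28 and, farthest, 20 mm; all released and at rest, the earpiece within 20 mm of where it lay ((horizontal distance between fuse_20 and cup_a below 0.012 m or horizontal distance between fuse_20 and cup_b below 0.012 m or horizontal distance between fuse_20 and cup_c below 0.012 m or horizontal distance between fuse_20 and cup_d below 0.012 m) and horizontal distance between fuse_20 and clamp above 0.275 m and height (world z) of fuse_20 between 0.0105 and 0.0165 m and angle between each of fuse_20, fuse_28, fuse_36, fuse_44's own z axis and vertical below 0.1 rad and linear speed of each of fuse_20, fuse_28, fuse_36, fuse_44 below 0.02 m/s and (horizontal distance between fuse_28 and cup_a below 0.012 m or horizontal distance between fuse_28 and cup_b below 0.012 m or horizontal distance between fuse_28 and cup_c below 0.012 m or horizontal distance between fuse_28 and cup_d below 0.012 m) and horizontal distance between fuse_28 and clamp between 0.19 and 0.275 m and height (world z) of fuse_28 between 0.0105 and 0.0165 m and (horizontal distance between fuse_36 and cup_a below 0.012 m or horizontal distance between fuse_36 and cup_b below 0.012 m or horizontal distance between fuse_36 and cup_c below 0.012 m or horizontal distance between fuse_36 and cup_d below 0.012 m) and horizontal distance between fuse_36 and clamp between 0.105 and 0.19 m and height (world z) of fuse_36 between 0.0105 and 0.0165 m and (horizontal distance between fuse_44 and cup_a below 0.012 m or horizontal distance between fuse_44 and cup_b below 0.012 m or horizontal distance between fuse_44 and cup_c below 0.012 m or horizontal distance between fuse_44 and cup_d below 0.012 m) and horizontal distance between fuse_44 and clamp below 0.105 m and height (world z) of fuse_44 between 0.0105 and 0.0165 m and distance of earpiece from where it was at the start of the episode below 0.02 m); the robot touches nothing.
It fails at once if a fuse is knocked or laid over (more than 45 degrees from upright) (angle between any of fuse_20, fuse_28, fuse_36, fuse_44's own z axis and vertical above 0.785 rad).
It fails at once if a fuse is dropped (falls or flies free of the fingers faster than 0.7 m/s, a fall of some 25 mm) ((linear speed of fuse_20 above 0.7 m/s and contact force between the fingers and fuse_20 below 0.01 N) or (linear speed of fuse_28 above 0.7 m/s and contact force between the fingers and fuse_28 below 0.01 N) or (linear speed of fuse_36 above 0.7 m/s and contact force between the fingers and fuse_36 below 0.01 N) or (linear speed of fuse_44 above 0.7 m/s and contact force between the fingers and fuse_44 below 0.01 N)).
It fails at once if the earpiece is shifted by more than 20 mm (distance of earpiece from where it was at the start of the episode above 0.02 m).
It also fails if it takes over 112 s, if anything falls off the work surface, if the arm or the gripper's body presses on something with over 40 N, if the wrist force passes 120 N, or if a joint passes its speed limit or range.

## Working session

There is one attempt and no reset: what is moved stays moved. The work goes in short steps, Python scripts to look and compute and a tool call to move; the robot and the scene stay as the last step left them, time stands still between calls to the robot, and variables do not carry over. Pictures are saved under pics/ and viewed, at most 14 in all, crops included, and the job is handed in when it is done.

Besides the shell and the picture viewer there is one more tool, called after "Request:" as a command line: name --pt "numbers of a row" for each row, then --argument value for the rest. servo_tool: Moves the arm, as the interface text tells. Its arguments: {"type":"object","properties":{"deltas":{"type":"array","items":{"type":"array","items":{"type":"number"}}},"squeeze":{"type":"number"}},"required":["deltas"]}

```bash
mkdir -p pics; python3 - <<'E'
from station import arm
import cv2,numpy as np
s=arm.get_state();print(s['t'],s['eef_pos'],s['ee_rot'],s['width'])
for n in("scene","top"):
    p=arm.grab_frame(n);cv2.imwrite(f"pics/{n}0.png",p["color"][:,:,::-1])
    print(n,p["K"],p["position"],p["orientation"],p["shot"])
    for q in("fuse_20","fuse_28","fuse_36","fuse_44","cup_a","clamp","earpiece"):
        for r in arm.recognise(q,p):
            a=np.array(r["at"]);uv=p["K"]@a;print(q,round(r["conf"],2),a.round(3),(uv[:2]/uv[2]).round())
E
```

```text
0.0 [ 0.29382739 -0.60712122  0.22560488] [ 3.13986571e+00 -1.52337501e-04 -2.69097092e+00] 0.08803522517219393
scene [[391.55364601   0.         279.98062195]
 [  0.         391.55364601 205.34560842]
 [  0.           0.           1.        ]] [ 0.99357775 -0.50764791  0.63394921] [-2.2537661  -0.00760434  0.72247019] 1
fuse_20 0.76 [-0.052 -0.074  1.021] [260. 177.]
fuse_20 0.75 [-0.065  0.002  0.932] [253. 206.]
fuse_20 0.64 [-0.243  0.066  0.842] [167. 236.]
fuse_20 0.63 [-0.151  0.009  0.914] [215. 209.]
fuse_20 0.58 [ 0.046 -0.078  1.008] [298. 175.]
fuse_20 0.44 [ 0.14  -0.133  1.114] [329. 159.]
fuse_28 0.76 [-0.052 -0.074  1.021] [260. 177.]
fuse_28 0.75 [-0.065  0.002  0.932] [253. 206.]
fuse_28 0.64 [-0.243  0.066  0.842] [167. 236.]
fuse_28 0.63 [-0.151  0.009  0.914] [215. 209.]
fuse_28 0.58 [ 0.046 -0.078  1.008] [298. 175.]
fuse_28 0.44 [ 0.14  -0.133  1.114] [329. 159.]
fuse_36 0.76 [-0.052 -0.074  1.021] [260. 177.]
fuse_36 0.75 [-0.065  0.002  0.932] [253. 206.]
fuse_36 0.64 [-0.243  0.066  0.842] [167. 236.]
fuse_36 0.63 [-0.151  0.009  0.914] [215. 209.]
fuse_36 0
[... 1804 characters left out ...]
[373. 253.]
fuse_44 0.96 [-0.145  0.064  0.85 ] [197. 242.]
fuse_44 0.91 [0.081 0.132 0.854] [326. 281.]
fuse_44 0.9 [-0.085  0.142  0.854] [231. 286.]
fuse_44 0.82 [0.011 0.078 0.857] [286. 250.]
fuse_44 0.8 [-0.291  0.066  0.88 ] [119. 242.]
fuse_44 0.56 [0.212 0.143 0.853] [401. 287.]
fuse_44 0.4 [0.171 0.087 0.886] [373. 253.]
cup_a 0.96 [ 0.014 -0.049  0.933] [287. 180.]
cup_a 0.63 [ 0.096 -0.037  0.928] [330. 186.]
cup_a 0.57 [ 0.179 -0.018  0.93 ] [373. 196.]
cup_a 0.55 [-0.071 -0.066  0.941] [243. 171.]
clamp 0.55 [ 0.24  -0.001  0.892] [410. 204.]
clamp 0.34 [0.008 0.076 0.857] [284. 248.]
earpiece 0.91 [0.326 0.088 0.906] [454. 253.]
earpiece 0.74 [-0.145  0.061  0.848] [196. 240.]
```

View pics/top0.png

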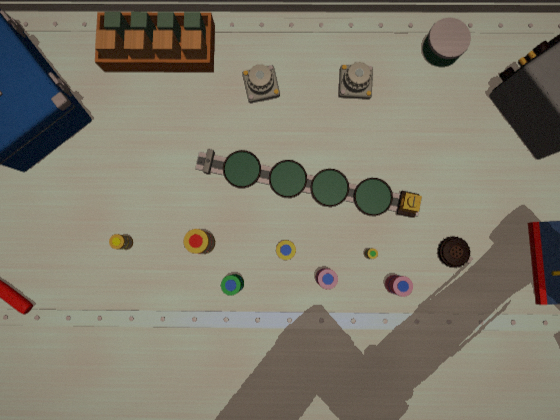

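View pics/scene0.png

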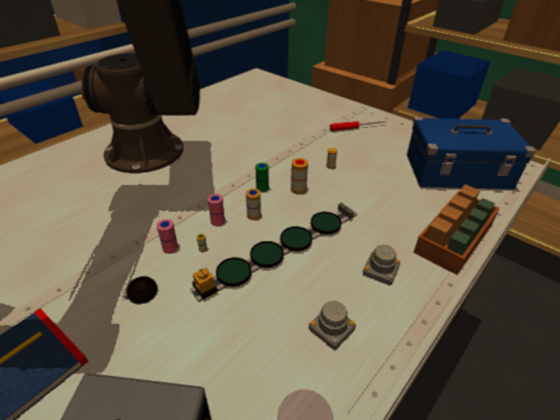

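Top view, blue-dotted candidates: (286,250) has an off-white barrel with brass caps, which fits fuse_36. (232,285) is green and (327,279) and (401,287) are pink, so those three are look-alikes. The others are fuse_44 at (196,241), fuse_28 at (118,242), fuse_20 at (373,253), the clamp at the right end (410,203) and the earpiece at (454,252). I'll confirm this in a crop and triangulate the dots.

```bash
cat > h.py <<'E'
from station import arm
import cv2,numpy as np
from scipy.spatial.transform import Rotation as R
def ray(p,uv):
    d=R.from_euler("xyz",p["orientation"]).as_matrix()@np.linalg.inv(p["K"])@[uv[0],uv[1],1]
    return np.array(p["position"]),d/np.linalg.norm(d)
def onz(p,uv,z):
    c,d=ray(p,uv); return c+d*(z-c[2])/d[2]
def tri(p1,u1,p2,u2):
    (a,d),(b,e)=ray(p1,u1),ray(p2,u2)
    t=np.linalg.lstsq(np.c_[d,-e],b-a,rcond=None)[0]
    x,y=a+t[0]*d,b+t[1]*e
    return (x+y)/2,np.linalg.norm(x-y)
HUE={"red":[(0,7),(173,180)],"blue":[(105,130)],"green":[(40,85)],"yellow":[(24,36)]}
def blob(p,uv,col,r,smin=110):
    "centroid of the connected colour blob nearest uv"
    u,v=map(int,uv);im=p["color"][v-r:v+r+1,u-r:u+r+1]
    h=cv2.cvtColor(im,cv2.COLOR_RGB2HSV)
    m=sum(((h[...,0]>=a)&(h[...,0]<=b)) for a,b in HUE[col])>0
    m=(m&(h[...,1]>smin)&(h[...,2]>40)).astype(np.uint8)
    n,_,st,c=cv2.connectedComponentsWithStats(m)
    return [(tuple((c[i]+[u-r,v-r]).round(1)),int(st[i,4])) for i in range(1,n) if st[i,4]>=3]
E
python3 - <<'E'
from h import *
T=arm.grab_frame("top");S=arm.grab_frame("scene")
D={"20":("green",(373,253),(202,237)),"28":("yellow",(118,242),(332,150)),"36":("blue",(286,250),(253,191)),"44":("red",(196,241),(299,160))}
for k,(c,a,b) in D.items(): print(k,blob(T,a,c,11),blob(S,b,c,9))
for uv in((243,169),(288,179),(330,187),(373,196)):
    print("cup",[b for b in blob(T,uv,"green",26,50) if b[1]>200])
for uv in((326,224),(296,238),(267,254),(234,271)):
    print("cupS",[b for b in blob(S,uv,"green",22,50) if b[1]>100])
f=lambda p,uv,w,h,k:cv2.resize(p["color"][uv[1]-h:uv[1]+h,uv[0]-w:uv[0]+w,::-1],None,fx=k,fy=k,interpolation=cv2.INTER_CUBIC)
a=f(T,(270,255),160,40,2.5);b=f(S,(250,180),100,65,4)
cv2.imwrite("pics/crop1.png",cv2.copyMakeBorder(b,0,0,0,0,0));
o=np.zeros((200+340,800,3),np.uint8);o[:200,:800]=a;b=cv2.resize(b,(523,340));o[200:,:523]=b
cv2.imwrite("pics/crop1.png",o)
E
```

```text
20 [((np.float64(372.5), np.float64(253.1)), 27)] [((np.float64(200.5), np.float64(235.7)), 6)]
28 [((np.float64(115.8), np.float64(241.1)), 63)] []
36 [((np.float64(285.5), np.float64(249.4)), 77)] [((np.float64(252.6), np.float64(192.3)), 19)]
44 [((np.float64(195.1), np.float64(240.5)), 132)] [((np.float64(299.4), np.float64(161.6)), 27)]
cup [((np.float64(241.5), np.float64(168.6)), 933)]
cup [((np.float64(287.5), np.float64(178.3)), 946)]
cup [((np.float64(329.4), np.float64(187.1)), 958)]
cup [((np.float64(372.9), np.float64(196.2)), 965)]
cupS [((np.float64(325.5), np.float64(221.7)), 307)]
cupS [((np.float64(295.9), np.float64(237.5)), 365)]
cupS [((np.float64(266.5), np.float64(253.1)), 430)]
cupS [((np.float64(233.2), np.float64(270.7)), 512)]
```

View pics/crop1.png

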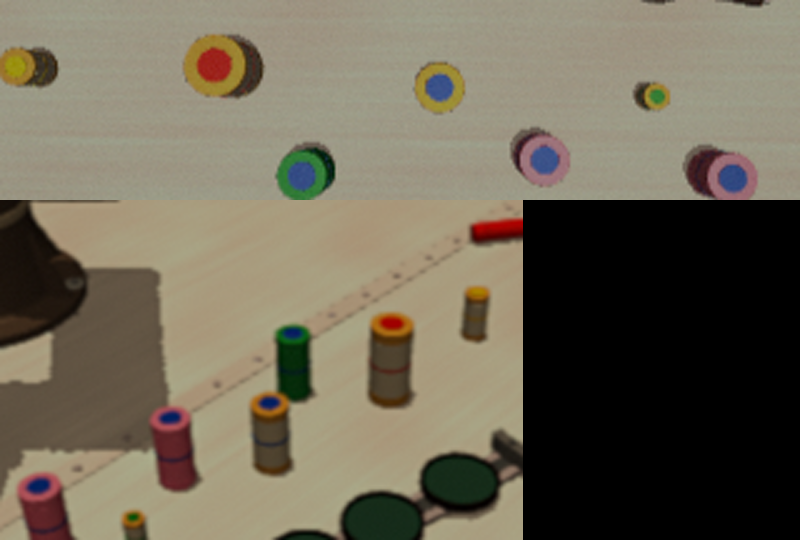

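The crop confirms it: the brass-capped, off-white barrel with the blue dot is fuse_36, and the green and pink ones are look-alikes. fuse_28's dot in the scene view is at about (332,150.2).

```bash
python3 - <<'E'
from h import *
T=arm.grab_frame("top");S=arm.grab_frame("scene")
for k,a,b,z in(("20",(372.5,253.1),(200.7,235.7),.04),("28",(115.8,241.1),(332,150.2),.056),("36",(285.5,249.4),(252.6,192.3),.072),("44",(195.1,240.5),(299.4,161.6),.088)):
    print(k,[np.round(x,4) for x in tri(T,a,S,b)],onz(T,a,z).round(4),onz(S,b,z).round(4))
for a,b in(((241.5,168.6),(325.5,221.7)),((287.5,178.3),(295.9,237.5)),((329.4,187.1),(266.5,253.1)),((372.9,196.2),(233.2,270.7))):
    print("cup",[np.round(x,4) for x in tri(T,a,S,b)],onz(T,a,.0135).round(4),onz(S,b,.0135).round(4))
for n,a,z in(("gr",(231.5,285),.072),("pk",(326.7,279),.072),("pk2",(401.5,286),.072),("clamp",(412,203),.055),("ear",(454,251),.02),("stop",(203,161),.02)): print(n,onz(T,a,z).round(3))
E
```

```text
20 [array([ 0.4539, -0.151 ,  0.0388]), np.float64(0.0008)] [ 0.4541 -0.1505  0.04  ] [ 0.4547 -0.152   0.04  ]
28 [array([0.4711, 0.3177, 0.0531]), np.float64(0.0023)] [0.4718 0.3175 0.056 ] [0.4731 0.3125 0.056 ]
36 [array([0.4586, 0.0085, 0.0706]), np.float64(0.0014)] [0.459 0.009 0.072] [0.4594 0.0067 0.072 ]
44 [array([0.4724, 0.1666, 0.0873]), np.float64(0.0017)] [0.473  0.1671 0.088 ] [0.4725 0.165  0.088 ]
cup [array([0.6145, 0.0949, 0.0127]), np.float64(0.0007)] [0.6146 0.095  0.0135] [0.6148 0.0938 0.0135]
cup [array([0.5962, 0.0059, 0.0123]), np.float64(0.0007)] [0.5963 0.0062 0.0135] [0.5967 0.0046 0.0135]
cup [array([ 0.5796, -0.0747,  0.0122]), np.float64(0.0009)] [ 0.5797 -0.0743  0.0135] [ 0.5802 -0.076   0.0135]
cup [array([ 0.5624, -0.158 ,  0.0122]), np.float64(0.0012)] [ 0.5627 -0.1573  0.0135] [ 0.5629 -0.1591  0.0135]
gr [0.396 0.104 0.072]
pk [ 0.408 -0.064  0.072]
pk2 [ 0.397 -0.195  0.072]
clamp [ 0.545 -0.221  0.055]
ear [ 0.46  -0.306  0.02 ]
stop [0.628 0.169 0.02 ]
```

Request:
servo_tool --pt "-1 0 0 -20 0 0 0" --pt "-1 0 0 -20 0 0 0" --pt "-1 0 0 -10 0 0 -6.6" --pt "-1 0 0 0 0 0 -6.6" --pt "-1 0 0 0 0 0 -6.6" --pt "-1 0 0 0 0 0 -6.6" --pt "-1 0 0 0 0 0 -6.6" --pt "-1 0 0 0 0 0 -6.6" --pt "-1 0 0 0 0 0 -6.6" --pt "-1 0 0 0 0 0 -6.4" --pt "-1 0 0 0 0 0 0" --pt "-1 0 0 0 0 0 0" --squeeze 15

```text
t: 2.0
eef_pos: [0.2941, -0.6075, 0.2766]
ee_rot: [-3.142, 0.0, -1.776]
force: [-0.2, -0.2, 1.6]
width: 0.0872
gripper_force: 0.0
```

```bash
cat > go.py <<'E'
import sys
from h import *
P={"44":(.4727,.1665),"36":(.459,.0082),"28":(.472,.3165),"20":(.4542,-.151),"c44":(.5627,-.158),"c36":(.5798,-.0748),"c28":(.597,.0075),"c20":(.6143,.0937)}
s=arm.get_state();M=R.from_euler("xyz",s["ee_rot"]).as_matrix()
print(s["t"],s["eef_pos"].round(4),"tilt",(np.degrees(np.arccos(-M[2,2]))).round(2),"toolx",M[:,0].round(3),"w",round(s["width"],4),s["gripper_force"])
for k in sys.argv[1:]: print(k,"tool xy mm",(1000*M.T@(np.r_[P[k],s["eef_pos"][2]]-s["eef_pos"])).round(1))
E
python3 go.py 44
```

```text
2.0 [ 0.2941 -0.6075  0.2766] tilt 0.0 toolx [-0.204 -0.979 -0.   ] w 0.0872 0.0
44 tool xy mm [-794.2  -17.     0. ]
```

Request:
servo_tool --pt "-0.8 -39.7 -0.85 0 0 0 0" --pt "-0.8 -39.7 -0.85 0 0 0 0" --pt "-0.8 -39.7 -0.85 0 0 0 0" --pt "-0.8 -39.7 -0.85 0 0 0 0" --pt "-0.8 -39.7 -0.85 0 0 0 0" --pt "-0.8 -39.7 -0.85 0 0 0 0" --pt "-0.8 -39.7 -0.85 0 0 0 0" --pt "-0.8 -39.7 -0.85 0 0 0 0" --pt "-0.8 -39.7 -0.85 0 0 0 0" --pt "-0.8 -39.7 -0.85 0 0 0 0" --pt "-0.8 -39.7 -0.85 0 0 0 0" --pt "-0.8 -39.7 -0.85 0 0 0 0" --pt "-0.8 -39.7 -0.85 0 0 0 0" --pt "-0.8 -39.7 -0.85 0 0 0 0" --pt "-0.8 -39.7 -0.85 0 0 0 0" --pt "-0.8 -39.7 -0.85 0 0 0 0" --pt "-0.8 -39.7 -0.85 0 0 0 0" --pt "-0.8 -39.7 -0.85 0 0 0 0" --pt "-0.8 -39.7 -0.85 0 0 0 0" --pt "-0.8 -39.7 -0.85 0 0 0 0"

```text
t: 3.67
eef_pos: [0.4699, 0.1691, 0.277]
ee_rot: [-3.141, 0.001, -1.776]
force: [0.5, -0.7, 0.8]
width: 0.0787
gripper_force: 0.0
```

Request:
servo_tool --pt "-0.8 0 0 0 0 0 0" --pt "-0.8 0 0 0 0 0 0" --pt "-0.8 0 0 0 0 0 0" --pt "-0.8 0 0 0 0 0 0"

```text
t: 4.0
eef_pos: [0.4697, 0.1661, 0.2767]
ee_rot: [-3.142, 0.0, -1.775]
force: [-0.4, -0.5, -0.5]
width: 0.0795
gripper_force: 0.0
```

```bash
python3 go.py 44
```

```text
4.0 [0.4697 0.1661 0.2767] tilt 0.0 toolx [-0.203 -0.979 -0.   ] w 0.0795 0.0
44 tool xy mm [-1.  -2.8  0. ]
```

Request:
servo_tool --pt "-0.8 -1 -2.8 30 0 0 0" --pt "-0.8 0 0 30 0 0 0" --pt "-0.8 0 0 30 0 0 0" --pt "-0.8 0 0 25 0 0 0" --pt "-0.8 0 0 20 0 0 0" --pt "-0.8 0 0 20 0 0 0" --pt "-0.8 0 0 20 0 0 0" --pt "-0.8 0 0 20 0 0 0" --pt "-0.8 0 0 20 0 0 0" --pt "-0.8 0 0 20 0 0 0" --pt "-0.6 0 0 0 0 0 0" --pt "-0.4 0 0 0 0 0 0" --pt "-0.2 0 0 0 0 0 0" --pt "-0.05 0 0 0 0 0 0" --pt "0.05 0 0 0 0 0 0" --pt "0.2 0 0 0 0 0 0" --pt "0.3 0 0 0 0 0 0" --pt "0.3 0 0 0 0 0 0" --pt "0.3 0 0 0 0 0 0" --pt "0.3 0 0 0 0 0 0" --squeeze 15

```text
t: 5.67
eef_pos: [0.4737, 0.1678, 0.0425]
ee_rot: [-3.14, 0.001, -1.772]
force: [-0.0, -0.2, 8.0]
width: 0.0434
gripper_force: 15.0
```

```bash
python3 go.py 44 c44
```

```text
5.6667 [0.4737 0.1678 0.0425] tilt 0.11 toolx [-0.2   -0.98  -0.001] w 0.0434 14.998555853962898
44 tool xy mm [ 1.5  0.8 -0. ]
c44 tool xy mm [ 3.014e+02 -1.523e+02 -1.000e-01]
```

Request:
servo_tool --pt "0.3 0 0 0 0 0 0" --pt "0.3 0 0 -5 0 0 0" --pt "0.3 0 0 -10 0 0 0" --pt "0.3 0 0 -10 0 0 0" --pt "0.3 0 0 -15 0 0 0" --pt "0.3 0 0 -20 0 0 0" --pt "0.3 0 0 -20 0 0 0" --pt "0.3 0 0 -15 0 0 0" --pt "0.3 0 0 -10 0 0 0" --pt "0.3 0 0 -5 0 0 0" --pt "0.3 0 0 0 0 0 0" --squeeze 25

```text
t: 6.58
eef_pos: [0.4732, 0.1676, 0.1527]
ee_rot: [-3.14, 0.002, -1.773]
force: [0.2, -0.0, -4.8]
width: 0.0431
gripper_force: 25.0
```

Request:
servo_tool --pt "0.3 10 -5 0 0 0 0" --pt "0.3 20 -10 0 0 0 0" --pt "0.3 20 -10 0 0 0 0" --pt "0.3 20 -10 0 0 0 0" --pt "0.3 20 -10 0 0 0 0" --pt "0.3 20 -10 0 0 0 0" --pt "0.3 20 -10 0 0 0 0" --pt "0.3 20 -10 0 0 0 0" --pt "0.3 20 -10 0 0 0 0" --pt "0.3 20 -10 0 0 0 0" --pt "0.3 20 -10 0 0 0 0" --pt "0.3 20 -10 0 0 0 0" --pt "0.3 20 -10 0 0 0 0" --pt "0.3 20 -10 0 0 0 0" --pt "0.3 20 -10 0 0 0 0" --pt "0.3 11 -7 0 0 0 0" --pt "0.3 0 0 0 0 0 0" --pt "0.3 0 0 0 0 0 0" --pt "0.3 0 0 0 0 0 0"

```text
t: 8.17
eef_pos: [0.5608, -0.1578, 0.1507]
ee_rot: [3.14, -0.0, -1.773]
force: [-0.9, -0.2, -3.1]
width: 0.0434
gripper_force: 25.0
```

```bash
python3 go.py c44; python3 - <<'E'
from h import *
a=[]
for n in("top","scene"):
    p=arm.grab_frame(n);a.append(p["color"][:,:,::-1])
c=a[1][110:310,120:380]
cv2.imwrite("pics/c2.png",np.vstack([cv2.resize(a[0][130:310,160:480],(520,292)),cv2.resize(c,(390,300))[:, :].copy() if 0 else cv2.resize(c,(520,300))]))
E
```

```text
8.1667 [ 0.5608 -0.1578  0.1507] tilt 0.1 toolx [-0.201 -0.98   0.   ] w 0.0434 24.976319521665573
c44 tool xy mm [-0.2 -1.9 -0. ]
```

View pics/c2.png

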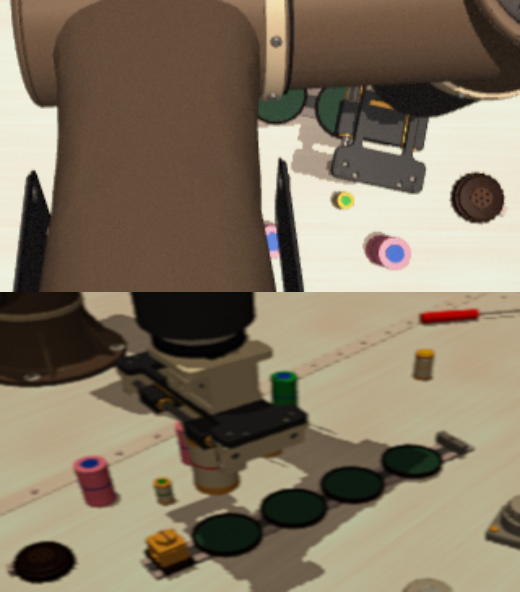

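Request:
servo_tool --pt "0.3 0 -1.9 10 0 0 0" --pt "0.3 0 0 15 0 0 0" --pt "0.3 0 0 20 0 0 0" --pt "0.3 0 0 20 0 0 0" --pt "0.3 0 0 10 0 0 0" --pt "0.3 0 0 6 0 0 0" --pt "0.3 0 0 4 0 0 0" --pt "0.3 0 0 3 0 0 0" --pt "0.3 0 0 3 0 0 0" --pt "0.3 0 0 0 0 0 0" --pt "0.3 0 0 0 0 0 0" --pt "0.3 0 0 0 0 0 0"

```text
t: 9.27
eef_pos: [0.5637, -0.1585, 0.0612]
ee_rot: [-3.141, 0.0, -1.773]
force: [-0.1, 0.4, -3.1]
width: 0.0433
gripper_force: 25.0
```

```bash
python3 go.py c44
```

```text
9.2667 [ 0.5637 -0.1585  0.0612] tilt 0.06 toolx [-0.201 -0.98  -0.   ] w 0.0433 24.976219832897186
c44 tool xy mm [-0.3  1.1 -0. ]
```

Lower slowly until the force changes.

Request:
servo_tool --pt "0.3 0 -1 1.5 0 0 0" --pt "0.3 0 0 1.5 0 0 0" --pt "0.3 0 0 1 0 0 0" --pt "0.3 0 0 1 0 0 0" --pt "0.3 0 0 0 0 0 0" --pt "0.3 0 0 0 0 0 0"

```text
t: 9.77
eef_pos: [0.5645, -0.1587, 0.056]
ee_rot: [-3.141, -0.0, -1.773]
force: [-1.7, 0.4, 2.5]
width: 0.0432
gripper_force: 25.0
```

Request:
servo_tool --pt "0 0 0 0 0 0 0" --pt "-0.1 0 0 0 0 0 0" --pt "-0.25 0 0 0 0 0 0" --pt "-0.45 0 0 0 0 0 0" --pt "-0.65 0 0 0 0 0 0" --pt "-0.75 0 0 0 0 0 0" --pt "-0.75 0 0 0 0 0 0" --pt "-0.75 0 0 -10 0 0 0" --pt "-0.75 0 0 -20 0 0 0" --pt "-0.75 0 0 -30 0 0 0" --pt "-0.75 0 0 -30 0 0 0" --pt "-0.75 0 0 -30 0 0 0" --pt "-0.75 0 0 0 0 0 0" --pt "-0.75 0 0 0 0 0 0" --squeeze 15

```text
t: 10.93
eef_pos: [0.5656, -0.1587, 0.1786]
ee_rot: [-3.137, 0.001, -1.773]
force: [-0.1, -0.3, -0.2]
width: 0.0767
gripper_force: 0.0
```

```bash
python3 go.py 36
```

```text
10.9333 [ 0.5656 -0.1587  0.1786] tilt 0.29 toolx [-0.2   -0.98  -0.001] w 0.0767 0.0
36 tool xy mm [-142.1  137.8   -0.5]
```

Request:
servo_tool --pt "-0.55 -20 20 0 0 0 0" --pt "-0.55 -25 25 0 0 0 0" --pt "-0.55 -25 25 0 0 0 0" --pt "-0.55 -25 25 0 0 0 0" --pt "-0.55 -25 25 0 0 0 0" --pt "-0.55 -22 18 0 0 0 0" --pt "-0.55 0 0 0 0 0 0" --pt "-0.55 0 0 0 0 0 0" --pt "-0.55 0 0 0 0 0 0" --pt "-0.55 0 0 0 0 0 0"

```text
t: 11.77
eef_pos: [0.4577, 0.0076, 0.1753]
ee_rot: [3.141, -0.0, -1.773]
force: [0.2, 0.2, -0.0]
width: 0.0681
gripper_force: 0.0
```

```bash
python3 go.py 36;python3 - <<'E'
from h import *
p=arm.grab_frame("top");cv2.imwrite("pics/t3.png",p["color"][:,:,::-1])
print(blob(p,(373,196),"red",30))
E
```

```text
11.7667 [0.4577 0.0076 0.1753] tilt 0.04 toolx [-0.201 -0.98   0.   ] w 0.0681 0.0
36 tool xy mm [-0.9 -1.1 -0. ]
[((np.float64(383.4), np.float64(189.7)), 138), ((np.float64(367.0), np.float64(190.0)), 3), ((np.float64(370.9), np.float64(201.4)), 11)]
```

View pics/t3.png

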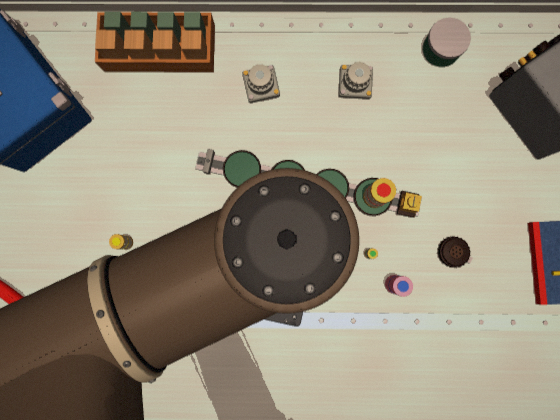

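fuse_44 stands upright in the clamp-end cup, with its dot at (383,190). Next is fuse_36.

Request:
servo_tool --pt "-0.55 -0.9 -1 20 0 0 0" --pt "-0.55 0 0 20 0 0 0" --pt "-0.55 0 0 20 0 0 0" --pt "-0.55 0 0 20 0 0 0" --pt "-0.55 0 0 20 0 0 0" --pt "-0.55 0 0 20 0 0 0" --pt "-0.55 0 0 15 0 0 0" --pt "-0.55 0 0 10 0 0 0" --pt "-0.4 0 0 0 0 0 0" --pt "-0.2 0 0 0 0 0 0" --pt "0 0 0 0 0 0 0" --pt "0.1 0 0 0 0 0 0" --pt "0.2 0 0 0 0 0 0" --pt "0.3 0 0 0 0 0 0" --pt "0.4 0 0 0 0 0 0" --pt "0.4 0 0 0 0 0 0" --pt "0.4 0 0 0 0 0 0" --pt "0.4 0 0 0 0 0 0"

```text
t: 13.32
eef_pos: [0.4595, 0.0091, 0.0312]
ee_rot: [-3.14, 0.001, -1.772]
force: [0.3, -0.8, 6.1]
width: 0.0353
gripper_force: 15.0
```

```bash
python3 go.py 36 c36;python3 - <<'E'
from h import *
p=arm.grab_frame("top");print(onz(p,(383.4,189.7),.1015))
E
```

```text
13.3167 [0.4595 0.0091 0.0312] tilt 0.09 toolx [-0.2   -0.98  -0.001] w 0.0353 14.999725744128227
36 tool xy mm [ 1.   0.3 -0. ]
c36 tool xy mm [  58.1 -134.6    0.2]
[ 0.56285238 -0.15975093  0.1015    ]
```

Request:
servo_tool --pt "0.4 0 0 0 0 0 0" --pt "0.4 0 0 -5 0 0 0" --pt "0.4 0 0 -10 0 0 0" --pt "0.4 0 0 -15 0 0 0" --pt "0.4 0 0 -15 0 0 0" --pt "0.4 0 0 -10 0 0 0" --pt "0.4 0 0 -5 0 0 0" --pt "0.4 5 -10 0 0 0 0" --pt "0.4 8 -20 0 0 0 0" --pt "0.4 10 -20 0 0 0 0" --pt "0.4 10 -20 0 0 0 0" --pt "0.4 10 -20 0 0 0 0" --pt "0.4 8 -20 0 0 0 0" --pt "0.4 5 -15 0 0 0 0" --pt "0.4 2 -10 0 0 0 0" --pt "0.4 0 0 0 0 0 0" --pt "0.4 0 0 0 0 0 0" --pt "0.4 0 0 0 0 0 0" --pt "0.4 0 0 0 0 0 0" --squeeze 22

```text
t: 14.95
eef_pos: [0.5785, -0.0747, 0.0904]
ee_rot: [3.141, -0.0, -1.772]
force: [-0.3, -0.5, -1.7]
width: 0.0351
gripper_force: 22.0
```

```bash
python3 go.py c36
```

```text
14.95 [ 0.5785 -0.0747  0.0904] tilt 0.04 toolx [-0.2  -0.98  0.  ] w 0.0351 21.97945475578308
c36 tool xy mm [-0.2 -1.3 -0. ]
```

Request:
servo_tool --pt "0.4 0 -0.5 10 0 0 0" --pt "0.4 0 0 15 0 0 0" --pt "0.4 0 0 8 0 0 0" --pt "0.4 0 0 4 0 0 0" --pt "0.4 0 0 3 0 0 0" --pt "0.4 0 0 2 0 0 0" --pt "0.4 0 0 1.5 0 0 0" --pt "0.4 0 0 1 0 0 0" --pt "0.4 0 0 1 0 0 0" --pt "0.4 0 0 1 0 0 0" --pt "0.4 0 0 0 0 0 0" --pt "0.4 0 0 0 0 0 0"

```text
t: 15.95
eef_pos: [0.5802, -0.0752, 0.0447]
ee_rot: [-3.141, 0.0, -1.773]
force: [-1.1, 0.6, 3.8]
width: 0.0355
gripper_force: 22.0
```

Touched down (force rose from -1.7 to 3.8 N). Release, rise and go towards fuse_28.

Request:
servo_tool --pt "0.18 0 0 0 0 0 0" --pt "0.1 0 0 0 0 0 0" --pt "-0.05 0 0 0 0 0 0" --pt "-0.2 0 0 0 0 0 0" --pt "-0.35 0 0 0 0 0 0" --pt "-0.5 0 0 0 0 0 0" --pt "-0.5 0 0 0 0 0 0" --pt "-0.5 0 0 -10 0 0 0" --pt "-0.5 0 0 -20 0 0 0" --pt "-0.5 0 0 -30 0 0 0" --pt "-0.5 0 0 -30 0 0 0" --pt "-0.5 0 0 -20 0 0 0" --pt "-0.5 0 0 0 0 0 0" --pt "-0.5 0 0 0 0 0 0" --squeeze 15

```text
t: 17.12
eef_pos: [0.5807, -0.075, 0.1563]
ee_rot: [-3.138, 0.001, -1.773]
force: [-1.0, -0.3, -1.0]
width: 0.0657
gripper_force: 0.0
```

```bash
python3 go.py 28
```

```text
17.1167 [ 0.5807 -0.075   0.1563] tilt 0.21 toolx [-0.201 -0.98  -0.001] w 0.0657 0.0
28 tool xy mm [-3.618e+02  1.850e+02 -1.000e-01]
```

Request:
servo_tool --pt "-0.4 -20 10 0 0 0 0" --pt "-0.4 -30 15 0 0 0 0" --pt "-0.4 -30 15 0 0 0 0" --pt "-0.4 -30 15 0 0 0 0" --pt "-0.4 -30 15 0 0 0 0" --pt "-0.4 -30 15 0 0 0 0" --pt "-0.4 -30 15 0 0 0 0" --pt "-0.4 -30 15 0 0 0 0" --pt "-0.4 -30 15 0 0 0 0" --pt "-0.4 -30 15 0 0 0 0" --pt "-0.4 -30 15 0 0 0 0" --pt "-0.4 -30 15 0 0 0 0" --pt "-0.4 -12 10 0 0 0 0" --pt "-0.4 0 0 0 0 0 0" --pt "-0.4 0 0 0 0 0 0" --pt "-0.4 0 0 0 0 0 0" --pt "-0.4 0 0 0 0 0 0"

```text
t: 18.53
eef_pos: [0.4713, 0.3156, 0.1537]
ee_rot: [3.141, -0.001, -1.774]
force: [-0.4, -0.4, 0.4]
width: 0.0614
gripper_force: 0.0
```

```bash
python3 go.py 28;python3 - <<'E'
from h import *
p=arm.grab_frame("top");cv2.imwrite("pics/t4.png",p["color"][:,:,::-1])
for b in blob(p,(335,185),"blue",25): print(b,onz(p,b[0],.0855))
E
```

```text
18.5333 [0.4713 0.3156 0.1537] tilt 0.05 toolx [-0.201 -0.98   0.001] w 0.0614 0.0
28 tool xy mm [-1.  -0.6 -0. ]
((np.float64(333.5), np.float64(181.7)), 81) [ 0.57883102 -0.07510556  0.0855    ]
```

Request:
servo_tool --pt "-0.4 -0.8 0 20 0 0 0" --pt "-0.4 0 0 20 0 0 0" --pt "-0.4 0 0 20 0 0 0" --pt "-0.4 0 0 20 0 0 0" --pt "-0.4 0 0 20 0 0 0" --pt "-0.4 0 0 15 0 0 0" --pt "-0.4 0 0 10 0 0 0" --pt "-0.4 0 0 8 0 0 0" --pt "-0.2 0 0 0 0 0 0" --pt "0 0 0 0 0 0 0" --pt "0.1 0 0 0 0 0 0" --pt "0.2 0 0 0 0 0 0" --pt "0.3 0 0 0 0 0 0" --pt "0.4 0 0 0 0 0 0" --pt "0.5 0 0 0 0 0 0" --pt "0.6 0 0 0 0 0 0" --pt "0.6 0 0 0 0 0 0" --pt "0.6 0 0 0 0 0 0" --squeeze 12

```text
t: 20.08
eef_pos: [0.4719, 0.3178, 0.0216]
ee_rot: [-3.141, 0.001, -1.772]
force: [1.4, -0.1, 5.5]
width: 0.0275
gripper_force: 12.0
```

```bash
python3 go.py 28 c28
```

```text
20.0833 [0.4719 0.3178 0.0216] tilt 0.07 toolx [-0.2   -0.98  -0.001] w 0.0275 12.001749649643898
28 tool xy mm [ 1.3 -0.4 -0. ]
c28 tool xy mm [ 2.790e+02 -1.847e+02 -1.000e-01]
```

Request:
servo_tool --pt "0.6 0 0 0 0 0 0" --pt "0.6 0 0 -5 0 0 0" --pt "0.6 0 0 -15 0 0 0" --pt "0.6 0 0 -15 0 0 0" --pt "0.6 0 0 -15 0 0 0" --pt "0.6 10 -7 -10 0 0 0" --pt "0.6 25 -17 0 0 0 0" --pt "0.6 25 -17 0 0 0 0" --pt "0.6 25 -17 0 0 0 0" --pt "0.6 25 -17 0 0 0 0" --pt "0.6 25 -17 0 0 0 0" --pt "0.6 25 -17 0 0 0 0" --pt "0.6 25 -17 0 0 0 0" --pt "0.6 25 -17 0 0 0 0" --pt "0.6 25 -17 0 0 0 0" --pt "0.6 25 -17 0 0 0 0" --pt "0.6 19 -8 0 0 0 0" --pt "0.6 0 0 0 0 0 0" --pt "0.6 0 0 0 0 0 0" --pt "0.6 0 0 0 0 0 0" --squeeze 18

```text
t: 21.75
eef_pos: [0.596, 0.0066, 0.0807]
ee_rot: [3.141, -0.0, -1.774]
force: [-0.1, 1.3, -1.7]
width: 0.0275
gripper_force: 18.0
```

```bash
python3 go.py c28
```

```text
21.75 [0.596  0.0066 0.0807] tilt 0.06 toolx [-0.201 -0.979  0.   ] w 0.0275 17.983596548438072
c28 tool xy mm [-1.1 -0.8 -0. ]
```

Target z is 0.0351, so 45.6 mm down, as before.

Request:
servo_tool --pt "0.6 0 0 10 0 0 0" --pt "0.6 0 0 15 0 0 0" --pt "0.6 0 0 8 0 0 0" --pt "0.6 0 0 4 0 0 0" --pt "0.6 0 0 3 0 0 0" --pt "0.6 0 0 2 0 0 0" --pt "0.6 0 0 1.5 0 0 0" --pt "0.6 0 0 1 0 0 0" --pt "0.6 0 0 1 0 0 0" --pt "0.6 0 0 1 0 0 0" --pt "0.6 0 0 0 0 0 0" --pt "0.6 0 0 0 0 0 0"

```text
t: 22.75
eef_pos: [0.597, 0.007, 0.0351]
ee_rot: [-3.141, 0.0, -1.773]
force: [-0.7, 0.8, 4.2]
width: 0.0269
gripper_force: 18.0
```

Request:
servo_tool --pt "0.36 0 0 0 0 0 0" --pt "0.28 0 0 0 0 0 0" --pt "0.1 0 0 0 0 0 0" --pt "-0.05 0 0 0 0 0 0" --pt "-0.2 0 0 0 0 0 0" --pt "-0.3 0 0 0 0 0 0" --pt "-0.3 0 0 0 0 0 0" --pt "-0.3 0 0 -10 0 0 0" --pt "-0.3 0 0 -20 0 0 0" --pt "-0.3 0 0 -30 0 0 0" --pt "-0.3 0 0 -30 0 0 0" --pt "-0.3 0 0 -30 0 0 0" --pt "-0.3 0 0 0 0 0 0" --pt "-0.3 0 0 0 0 0 0" --squeeze 12

```text
t: 23.92
eef_pos: [0.5979, 0.0073, 0.1576]
ee_rot: [-3.137, 0.002, -1.773]
force: [0.2, -0.2, -1.4]
width: 0.0572
gripper_force: 0.0
```

```bash
python3 go.py 20
```

```text
23.9167 [0.5979 0.0073 0.1576] tilt 0.29 toolx [-0.2   -0.98  -0.002] w 0.0572 0.0
20 tool xy mm [183.9 109.1  -0.9]
```

Request:
servo_tool --pt "-0.1 10 20 0 0 0 0" --pt "-0.1 20 20 0 0 0 0" --pt "-0.1 25 20 0 0 0 0" --pt "-0.1 25 20 0 0 0 0" --pt "-0.1 25 15 0 0 0 0" --pt "-0.1 25 9 0 0 0 0" --pt "-0.1 25 5 0 0 0 0" --pt "-0.1 20 0 0 0 0 0" --pt "-0.1 9 0 0 0 0 0" --pt "-0.1 0 0 0 0 0 0" --pt "-0.1 0 0 0 0 0 0" --pt "-0.1 0 0 0 0 0 0" --pt "-0.1 0 0 0 0 0 0"

```text
t: 25.0
eef_pos: [0.4532, -0.1508, 0.1544]
ee_rot: [3.141, -0.0, -1.772]
force: [-0.2, -0.5, -0.2]
width: 0.0482
gripper_force: 0.0
```

```bash
python3 go.py 20;python3 - <<'E'
from h import *
p=arm.grab_frame("top");cv2.imwrite("pics/t5.png",p["color"][:,:,::-1])
for b in blob(p,(290,178),"yellow",25): print(b,onz(p,b[0],.0695))
E
```

```text
25.0 [ 0.4532 -0.1508  0.1544] tilt 0.02 toolx [-0.2  -0.98  0.  ] w 0.0482 0.0
20 tool xy mm [-0. -1. -0.]
((np.float64(288.5), np.float64(175.4)), 110) [0.59235414 0.00452023 0.0695    ]
((np.float64(284.2), np.float64(182.8)), 6) [0.57878205 0.01219306 0.0695    ]
```

View pics/t5.png

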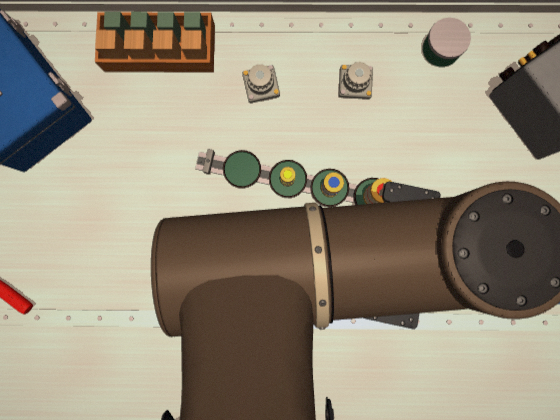

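The gripper body (±96 mm) would hit fuse_44 at this yaw, so I'll turn a quarter turn for this pick. First I'll check the room joint 6 has.

```bash
python3 -c "
from station import arm;print(arm.get_state()['q'])"
```

```text
[ 9.19379291e-02  9.55042259e-02 -5.13575857e-01 -8.37408336e-05
 -9.62088995e-01 -2.92938150e-01]
```

Request:
servo_tool --pt "-0.1 0 0 0 0 0 7" --pt "-0.1 0 0 0 0 0 7" --pt "-0.1 0 0 0 0 0 7" --pt "-0.1 0 0 0 0 0 7" --pt "-0.1 0 0 0 0 0 7" --pt "-0.1 0 0 0 0 0 7" --pt "-0.1 0 0 0 0 0 7" --pt "-0.1 0 0 0 0 0 7" --pt "-0.1 0 0 0 0 0 7" --pt "-0.1 0 0 0 0 0 7" --pt "-0.1 0 0 0 0 0 7" --pt "-0.1 0 0 0 0 0 7" --pt "-0.1 0 0 0 0 0 6" --pt "-0.1 0 0 0 0 0 0" --pt "-0.1 0 0 0 0 0 0" --pt "-0.1 0 0 0 0 0 0"

```text
t: 26.38
eef_pos: [0.4531, -0.1511, 0.1545]
ee_rot: [3.142, -0.0, 2.944]
force: [0.3, -0.6, 0.1]
width: 0.0483
gripper_force: 0.0
```

```bash
python3 go.py 20; python3 - <<'E'
from h import *
p=arm.grab_frame("scene");cv2.imwrite("pics/s6.png",p["color"][:,:,::-1])
E
```

```text
26.3833 [ 0.4531 -0.1511  0.1545] tilt 0.0 toolx [-0.98   0.197  0.   ] w 0.0483 0.0
20 tool xy mm [-1.   0.4 -0. ]
```

View pics/s6.png

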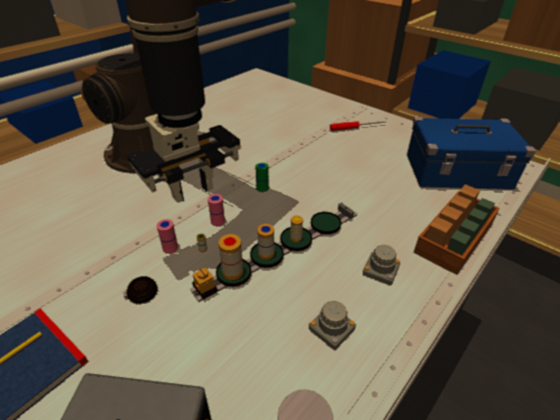

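The three placed fuses stand upright at (231,258), (266,245) and (297,232). The gripper is turned along the rail above fuse_20 at (201,240) and is clear of fuse_44.

Request:
servo_tool --pt "-0.1 -1 0.4 20 0 0 0" --pt "-0.1 0 0 20 0 0 0" --pt "-0.1 0 0 20 0 0 0" --pt "-0.1 0 0 20 0 0 0" --pt "-0.1 0 0 20 0 0 0" --pt "-0.1 0 0 10 0 0 0" --pt "-0.1 0 0 10 0 0 0" --pt "-0.1 0 0 10 0 0 0" --pt "-0.1 0 0 5 0 0 0" --pt "-0.1 0 0 5 0 0 0" --pt "0.1 0 0 0 0 0 0" --pt "0.2 0 0 0 0 0 0" --pt "0.3 0 0 0 0 0 0" --pt "0.4 0 0 0 0 0 0" --pt "0.5 0 0 0 0 0 0" --pt "0.6 0 0 0 0 0 0" --pt "0.7 0 0 0 0 0 0" --pt "0.8 0 0 0 0 0 0" --pt "0.8 0 0 0 0 0 0" --pt "0.8 0 0 0 0 0 0" --squeeze 10

```text
t: 28.1
eef_pos: [0.4543, -0.1513, 0.0148]
ee_rot: [3.142, 0.001, 2.94]
force: [-0.1, 0.1, 3.8]
width: 0.0192
gripper_force: 10.0
```

```bash
python3 go.py 20 c20
```

```text
28.1 [ 0.4543 -0.1513  0.0148] tilt 0.03 toolx [-0.98   0.2   -0.001] w 0.0192 10.000164806842804
20 tool xy mm [ 0.1  0.3 -0. ]
c20 tool xy mm [-1.077e+02  2.721e+02  1.000e-01]
```

Request:
servo_tool --pt "0.8 0 0 0 0 0 0" --pt "0.8 0 0 -5 0 0 0" --pt "0.8 0 0 -15 0 0 0" --pt "0.8 0 0 -20 0 0 0" --pt "0.8 0 0 -20 0 0 0" --pt "0.8 0 0 -20 0 0 0" --pt "0.8 0 0 -20 0 0 0" --pt "0.8 0 0 -20 0 0 0" --pt "0.8 0 0 -15 0 0 0" --pt "0.8 0 0 -5 0 0 0" --pt "0.8 0 0 0 0 0 0" --pt "0.8 0 0 0 0 0 0" --squeeze 14

```text
t: 29.1
eef_pos: [0.4536, -0.1511, 0.154]
ee_rot: [3.141, -0.0, 2.939]
force: [0.6, 0.4, -0.9]
width: 0.0188
gripper_force: 14.0
```

Request:
servo_tool --pt "0.8 0 0 0 0 0 -4" --pt "0.8 0 0 0 0 0 -6" --pt "0.8 0 0 0 0 0 -6" --pt "0.8 0 0 0 0 0 -6" --pt "0.8 0 0 0 0 0 -6" --pt "0.8 0 0 0 0 0 -6" --pt "0.8 0 0 0 0 0 -6" --pt "0.8 0 0 0 0 0 -6" --pt "0.8 0 0 0 0 0 -6" --pt "0.8 0 0 0 0 0 -6" --pt "0.8 0 0 0 0 0 -6" --pt "0.8 0 0 0 0 0 -6" --pt "0.8 0 0 0 0 0 -6" --pt "0.8 0 0 0 0 0 -6" --pt "0.8 0 0 0 0 0 -6" --pt "0.8 0 0 0 0 0 -2" --pt "0.8 0 0 0 0 0 0" --pt "0.8 0 0 0 0 0 0"

```text
t: 30.6
eef_pos: [0.4534, -0.1513, 0.1534]
ee_rot: [3.139, -0.0, -1.775]
force: [-0.3, -0.2, -0.4]
width: 0.0188
gripper_force: 14.0
```

```bash
python3 go.py c20
```

```text
30.6 [ 0.4534 -0.1513  0.1534] tilt 0.12 toolx [-0.202 -0.979  0.   ] w 0.0188 13.9996281825006
c20 tool xy mm [-272.4 -108.1   -0.3]
```

Request:
servo_tool --pt "0.8 -12 -5 0 0 0 0" --pt "0.8 -20 -8 0 0 0 0" --pt "0.8 -20 -8 0 0 0 0" --pt "0.8 -20 -8 0 0 0 0" --pt "0.8 -20 -8 0 0 0 0" --pt "0.8 -20 -8 0 0 0 0" --pt "0.8 -20 -8 0 0 0 0" --pt "0.8 -20 -8 0 0 0 0" --pt "0.8 -20 -8 0 0 0 0" --pt "0.8 -20 -8 0 0 0 0" --pt "0.8 -20 -8 0 0 0 0" --pt "0.8 -20 -8 0 0 0 0" --pt "0.8 -20 -8 0 0 0 0" --pt "0.8 -15 -5 0 0 0 0" --pt "0.8 -5 -2 0 0 0 0" --pt "0.8 0 0 0 0 0 0" --pt "0.8 0 0 0 0 0 0" --pt "0.8 0 0 0 0 0 0"

```text
t: 32.1
eef_pos: [0.6138, 0.0929, 0.1544]
ee_rot: [3.141, -0.0, -1.773]
force: [0.3, 0.3, -0.3]
width: 0.019
gripper_force: 14.0
```

```bash
python3 go.py c20
```

```text
32.1 [0.6138 0.0929 0.1544] tilt 0.03 toolx [-0.201 -0.98   0.   ] w 0.019 13.999756062403321
c20 tool xy mm [-0.9 -0.3 -0. ]
```

Target z is 0.0148 + 0.0135 = 0.0283, so about 126 mm down, slow at the end.

Request:
servo_tool --pt "0.8 -0.8 0 10 0 0 0" --pt "0.8 0 0 20 0 0 0" --pt "0.8 0 0 20 0 0 0" --pt "0.8 0 0 20 0 0 0" --pt "0.8 0 0 20 0 0 0" --pt "0.8 0 0 12 0 0 0" --pt "0.8 0 0 8 0 0 0" --pt "0.8 0 0 5 0 0 0" --pt "0.8 0 0 4 0 0 0" --pt "0.8 0 0 2 0 0 0" --pt "0.8 0 0 1.5 0 0 0" --pt "0.8 0 0 1 0 0 0" --pt "0.8 0 0 1 0 0 0" --pt "0.8 0 0 1 0 0 0" --pt "0.8 0 0 0 0 0 0" --pt "0.8 0 0 0 0 0 0"

```text
t: 33.43
eef_pos: [0.6146, 0.0944, 0.0292]
ee_rot: [-3.141, 0.0, -1.773]
force: [-0.9, -0.9, -0.9]
width: 0.0193
gripper_force: 14.0
```

Request:
servo_tool --pt "0.8 0 0 0.7 0 0 0" --pt "0.8 0 0 0.5 0 0 0" --pt "0.8 0 0 0 0 0 0" --pt "0.8 0 0 0 0 0 0"

```text
t: 33.77
eef_pos: [0.6148, 0.0944, 0.0284]
ee_rot: [-3.141, 0.0, -1.773]
force: [-1.4, -0.9, 5.3]
width: 0.0188
gripper_force: 14.0
```

Touched down. Release, rise, and move back out of the cameras' view for a final check.

Request:
servo_tool --pt "0.55 0 0 0 0 0 0" --pt "0.45 0 0 0 0 0 0" --pt "0.3 0 0 0 0 0 0" --pt "0.15 0 0 0 0 0 0" --pt "0 0 0 0 0 0 0" --pt "0 0 0 0 0 0 0" --pt "0 0 0 -10 0 0 0" --pt "0 0 0 -20 0 0 0" --pt "0 0 0 -30 0 0 0" --pt "0 0 0 -30 0 0 0" --pt "0 0 0 -30 0 0 0" --pt "0 0 0 -30 0 0 0" --pt "0 0 0 -30 0 0 0" --pt "0 0 0 0 0 0 0"

```text
t: 34.93
eef_pos: [0.6177, 0.0949, 0.2159]
ee_rot: [-3.132, 0.005, -1.772]
force: [1.7, 0.5, 0.9]
width: 0.0436
gripper_force: 0.0
```

Request:
servo_tool --pt "0 -30 15 0 0 0 0" --pt "0 -30 15 0 0 0 0" --pt "0 -30 15 0 0 0 0" --pt "0 -30 15 0 0 0 0" --pt "0 -30 15 0 0 0 0" --pt "0 -30 15 0 0 0 0" --pt "0 -30 10 0 0 0 0" --pt "0 -30 0 0 0 0 0" --pt "0 -30 0 0 0 0 0" --pt "0 0 0 0 0 0 0" --pt "0 0 0 0 0 0 0" --pt "0 0 0 0 0 0 0"

```text
t: 35.93
eef_pos: [0.5705, 0.3787, 0.2079]
ee_rot: [3.141, -0.0, -1.772]
force: [0.4, -0.0, 0.0]
width: 0.0437
gripper_force: 0.0
```

```bash
python3 - <<'E'
from h import *
p=arm.grab_frame("top");q=arm.grab_frame("scene")
for n,c,uv,z in(("44","red",(383,190),.1015),("36","blue",(334,182),.0855),("28","yellow",(288,176),.0695),("20","green",(242,167),.0535)):
    print(n,[(b,onz(p,b[0],z).round(4)) for b in blob(p,uv,c,9,130)])
cv2.imwrite("pics/t7.png",np.vstack([cv2.resize(p["color"][130:310,160:480,::-1],(533,300)),cv2.resize(q["color"][130:330,110:465,::-1],(533,300))]))
E
```

```text
44 [(((np.float64(383.4), np.float64(189.7)), 139), array([ 0.5629, -0.1598,  0.1015]))]
36 [(((np.float64(333.6), np.float64(181.7)), 77), array([ 0.5788, -0.0753,  0.0855]))]
28 [(((np.float64(288.3), np.float64(175.3)), 108), array([0.5925, 0.0049, 0.0695]))]
20 [(((np.float64(238.2), np.float64(165.4)), 26), array([0.6132, 0.0975, 0.0535]))]
```

View pics/t7.png

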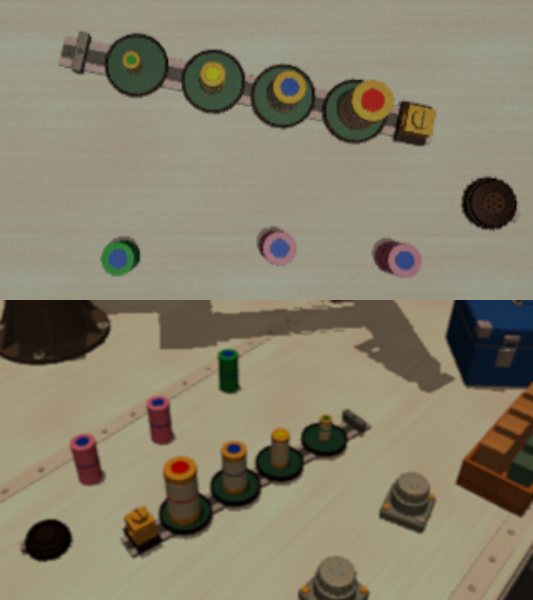

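All four stand upright within about 5 mm of their cup centres, and the earpiece hasn't moved.

```bash
python3 -c "
from station import arm;print(arm.job_done())"
```

```text
the job is handed in; nothing more can be done
None
```

I handed the job in with fuses 44, 36, 28 and 20 upright in size order from the clamp, each within about 5 mm of its cup's centre in the last top picture, and the earpiece where it lay; no verdict came back.

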